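# Turn a tile over on the turning rack

### The job

Turn the big tile over on the wooden turning rack, like a page. Tip it up by its outer edge until it leans by itself against the ridge and let go; then take it by its top edge, lift it over the ridge and lower it gently into the other bay, so that it ends lying flat and square on both rails, white glazed face up. Do not drop it, and leave the other things on the table where they are.

Things in the scene. Friction and masses are not known exactly. Their poses are not given: they have to be found in the camera images.
- rack: Fixed wooden tile-turning rack. Origin: centre of its footprint, on the table. x runs along the ridge, y across the two bays, z up. Two rails run along y, from y = -200 to +200 mm, each 18 mm wide, centred at x = -58 and +58 mm, tops 60 mm above the table. The 98 mm gap between them is open at both ends and free down to 16 mm above the table. Place and yaw vary.
- ridge (a point): Middle of the rack's low A-frame ridge, at rail-top height (60 mm above the table), axes as the rack's. The ridge stands across the rails, 156 mm long in x. Its two faces start 25 mm either side of this point (y = +-25) and slope inward by 12 degrees from vertical, up to y = +-10 mm at the ridge's top, 70 mm above the rail tops.
- empty_bay (a point): Point on the rail tops' level in the rack's empty bay, on its -y side (the robot's right), 100 mm from the ridge's middle: the middle of the tile's underside lies here if the tile is laid in that bay with its edge at the foot of the ridge. Axes as the rack's. The other bay (+y, the robot's left) holds the tile at the start.
- tile: Big square clay tile, 150 x 150 x 12 mm, 0.4 to 0.55 kg. Origin: its centre. z points out of its ribbed red-clay back; the white glazed face is on the -z side. Starts back up on both rails, inner edge 3 to 22 mm from the ridge's foot, turned up to 4 degrees, outer edge free from below between the rails. Slides to the ridge when pushed. Leant on the ridge it stands 12 degrees past upright and stays.
- jar_green: Bystander: lidded glaze jar, 60 mm across, 77 mm tall, beyond the rack. Origin: centre of its underside.
- jar_blue: Bystander: lidded glaze jar, 68 mm across, 88 mm tall, beyond the rack. Origin: centre of its underside.
- water_bowl: Bystander: bowl, 124 mm across, 50 mm tall. Origin: centre of its underside.
- brush: Bystander: paint brush lying flat between robot and rack, 170 mm long along its own x, under 25 mm tall. Origin: centre of its underside.
- small_tile: Bystander: smaller clay tile, 100 x 100 x 9 mm, lying on the table. Origin: centre of its underside.
- small_mug: Bystander: white mug, 76 mm across, 80 mm tall. Origin: centre of its underside.
Things that resemble listed ones, but are neither listed nor needed, are in the scene too. Leave any grey or turquoise look-alike of the tile alone.

How it is judged:
On the way:
1. the big tile stands on edge in its own bay, leaning on the ridge, and is let go (angle between tile's own z axis and vertical between 1.15 and 1.99 rad and y of tile in the frame of rack above 0 m and z of tile in the frame of rack below 0.15 m and contact force between tile and rack above 1 N and contact force between the fingers and tile below 0.1 N and linear speed of tile below 0.02 m/s), for 0.3 s.
At the end, for the whole second after the job is handed in: The big tile lies still and flat (within 3.5 degrees) on both rails of the -y bay, white face up, its centre within 25 mm of the rack's x = 0 and between y = -90 and -155 mm in the rack's frame, any of its edges square to the rack within 11 degrees, touched by nothing of the robot (angle between tile's own z axis and vertical above 3.08 rad and z of tile in the frame of rack between 0.062 and 0.07 m and y of tile in the frame of rack between -0.155 and -0.09 m and x of tile in the frame of rack between -0.025 and 0.025 m and (angle between the x axis of tile and the x axis of rack, either way round below 0.2 rad or angle between the y axis of tile and the x axis of rack, either way round below 0.2 rad) and contact force between the fingers and tile below 0.1 N and linear speed of tile below 0.02 m/s and angular speed of tile below 0.2 rad/s).
It fails at once if the big tile is dropped or slammed: it turns faster than 6 rad/s (an edge let fall from more than about 25 mm) or moves faster than 1 m/s (angular speed of tile above 6 rad/s or linear speed of tile above 1 m/s).
It fails at once if a bystander is moved by more than 25 mm (distance of any of jar_green, jar_blue, water_bowl, brush, small_tile, small_mug from where it was at the start of the episode above 0.025 m).
It also fails if it takes over 64 s, if anything falls off the work surface, if the arm or the gripper's body presses on something with over 40 N, if the wrist force passes 120 N, or if a joint passes its speed limit or range.

### The arm

A 6-joint arm with a two-finger parallel gripper is mounted at the origin on the work surface. World frame = base frame: x ahead of the robot, y to its left, z up, the work surface at z = 0. Lengths are in m, angles in rad, forces in N, time in s.
With the tool pointing down it reaches from about 0.375 to 0.9 m from the base axis. Payload 3.1 kg.
Tool frame: the origin (TCP) lies on the centre line of the jaws, within the pads' length; the fingertips stand robot.tcp_to_tips ahead of it and the grasp point (between the pads) lies 3 mm ahead of it (robot.tcp_to_tips is the distance from the TCP to the fingertips, in m); z points along the fingers, y is the line along which they close (so a half turn about z gives the same grasp; the last joint's range is limited). The gripper opens to 87 mm and grips with 3 to 60 N. Pads are 19 mm wide; open, the fingers measure 117 mm over their backs; the gripper's body (75 mm by 190 mm) begins 51 mm behind the grasp point.
Start: joints at [1.109, 0.527, 1.433, -0, 1.181, -0.178], TCP at [0.175, 0.6, 0.245] pointing down, gripper open.
Joint ranges: [-3.08, 3.08], [-0.75, 2.2], [0.22, 2.44], [-1.43, 4.57], [0, 2.65], [-2.85, 2.85]. Speed limits (rad/s): [2.79, 2.79, 3.14, 3.14, 3.14, 3.14].

### API

Orientations are given as a unit quaternion [x, y, z, w].
In Python, from rig import robot gives the robot as it stands. The module is installed in compiled form; this text tells all that it offers.
- The arm moves only by the shell command python3 -m jog 'ROWS' [FORCE]. ROWS is JSON, one flat list of numbers, 5 for each row, row after row: the finger opening in m, from 0 to 0.087, then the shift along the tool's x, y, z in m, then the turn about the tool's z in units of 10 degrees (1.0 is 10 degrees). In form: [claw, x, y, z, roll, claw, x, y, z, roll, ...]. A call has 1 to 20 rows; each row shifts and turns the commanded pose from where the row before left it, along the tool's axes as they then stand; what a row does not reach is not made up. A row lasts 1/8 s, in which the tool goes at most 62.5 mm and 10.7 degrees, less where a joint would pass 70% of its speed; a pose out of reach is approached as far as the arm can. A call with a gripper value outside its range is refused whole. The fingers move at their own pace and stop on an object; FORCE is the grip in N (left out, the last holds). Time passes only in rows, so rows that do not move let the fingers close. It gives the time, the measured TCP pose, the force, the opening and the grip force at its end, in the units of the state.
- robot.get_obs(): the state, without advancing time (a new reading comes with each control period).
- robot.camera(name): name is "scene" or "top"; returns the picture (480x640x3 uint8, blue, green, red); there is no depth.
- robot.camera_model(name): a dict with "fx", "fy", "cx", "cy" (pixels), "R" (3x3) and "t" (3): a world point X has camera coordinates R X + t. Camera axes: x right, y down, z forward; pixel columns grow to the right and rows downward; lengths in m; the calibration is good to about 2 mm. A picture is of the moment at which its call begins. camera_model takes no time and is no camera call.
- robot.hand_in(): hands the job in; it is judged then, once.
Trained networks look in the newest picture that a camera, given by its name, has taken for a name from the list of things; names that differ only in an ending like _2 or _b are one class to them, and where a whole thing is asked for, a point or a joint stands for the part that bears it (a point fixed in the world has none). Each returns a list of dicts, best first, with "conf" (0 to 1); they miss things now and then, are a little off and sometimes report something else, mostly with a low value. They report only what shows in the picture. A call takes as long as a camera call. They do not tell look-alikes from the thing itself.
- robot.look_for(camera, label): "extent" ([centre column, centre row, width, height] in pixels, round what is visible of it).
- robot.outline_of(camera, label): "region" (480x640 bool, what is visible of it) and "extent" ([centre column, centre row, width, height] in pixels, round what is visible of it).
The state is a dict: "time": time; "q": joint angles; "joint_velocities": joint speeds; "joint_torque": joint torques, N m; "position": TCP position; "tool_rot": TCP orientation; "ft_force": force on the tool from outside, world axes, zero at the start; "moment": the same for the moment, N m; "grip_width": finger opening in m; "grip_force": force on a finger pad.
Only numpy, scipy, OpenCV 4.12 (cv2) and the standard library are available. Lean on these libraries where they do the work, as an engineer would, in place of code of your own. Each camera call takes 0.05 s, during which the arm holds its last target. There are 200 camera calls.

## Working session

There is one attempt and no reset: what is moved stays moved. The work goes in short steps, Python scripts to look and compute and a shell command to move; the robot and the scene stay as the last step left them, time stands still between calls to the robot, and variables do not carry over. Pictures are saved under pics/ and viewed, at most 10 in all, crops included, and the job is handed in when it is done.

```bash
mkdir -p pics; python3 - <<'E'
from rig import robot
import cv2
o=robot.get_obs();print(o, robot.tcp_to_tips)
for n in("scene","top"):
    cv2.imwrite(f"pics/{n}0.png",robot.camera(n)); m=robot.camera_model(n);print(n,m)
    for l in("rack","tile"):
        for d in robot.look_for(n,l)[:4]:print(n,l,d)
E
```

```text
{'time': 0.0, 'q': array([ 1.10848558e+00,  5.28461657e-01,  1.43388650e+00,  1.26370302e-05,
        1.18137368e+00, -1.78511883e-01]), 'joint_velocities': array([-5.50597077e-04, -8.15932742e-05, -1.18875349e-03,  2.27216959e-04,
       -4.35619062e-04, -1.58880898e-04]), 'joint_torque': array([-3.21153275e-03, -4.40046072e+01, -1.76592207e+01,  6.31632912e-02,
        5.83018397e-02, -1.61461403e-04]), 'position': array([0.17467417, 0.59939566, 0.24357937]), 'tool_rot': array([ 1.41426008e-01,  9.89948257e-01, -1.00857200e-03, -3.40846729e-04]), 'ft_force': array([ 0.39350299,  0.23117197, -0.67847675]), 'moment': array([0.00867528, 0.03451424, 0.09870474]), 'grip_force': 0.0, 'grip_width': 0.0871989426935255} 0.022
scene {'fx': 434.8604607393249, 'fy': 434.8604607393249, 'cx': 323.46983089214723, 'cy': 237.32039896130408, 'R': array([[-0.2124948 ,  0.97705268, -0.01462922],
       [ 0.83536211,  0.17387117, -0.52147767],
       [-0.50696756, -0.12303199, -0.85313951]]), 't': array([ 0.11500736, -0.34417417,  1.34927777])}
scene rack {'extent': [329.0, 276.3, 175.3, 86.0], 'conf': 0.79}
scene tile {'extent': [379.0, 281.3, 66.7, 59.8], 'conf': 0.86}
scene tile {'extent': [462.5, 184.6, 75.2, 52.7], 'conf': 0.76}
scene tile {'extent': [275.2, 189.8, 78.4, 59.2], 'conf': 0.56}
top {'fx': 580.1894609421624, 'fy': 580.1894609421624, 'cx': 323.9764055611949, 'cy': 249.98401063012443, 'R': array([[-0.03033072, -0.99940914, -0.01616816],
       [-0.99758497,  0.03127863, -0.06201509],
       [ 0.06248417,  0.01424815, -0.99794425]]), 't': array([0.01413373, 0.47205804, 1.74586053])}
top rack {'extent': [316.8, 221.5, 142.4, 74.8], 'conf': 0.79}
top tile {'extent': [200.3, 199.6, 54.7, 52.6], 'conf': 0.9}
top tile {'extent': [220.2, 353.5, 68.3, 61.2], 'conf': 0.64}
```

View pics/scene0.png

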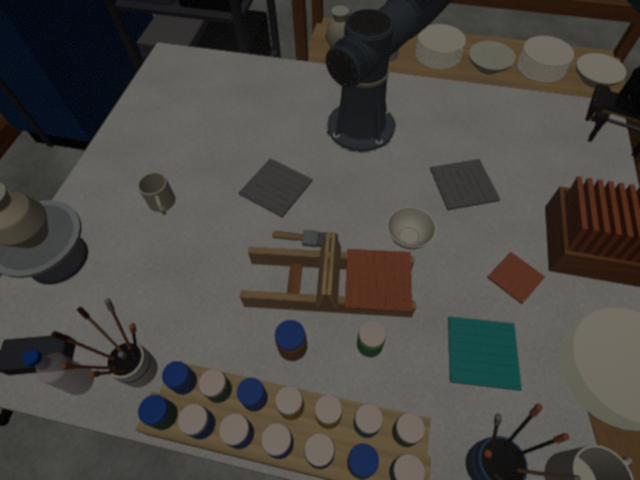

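View pics/top0.png

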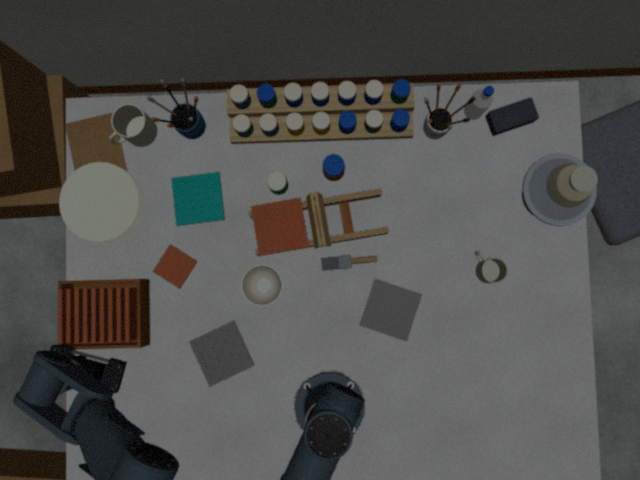

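```bash
cat > h.py <<'E'
from rig import robot
import numpy as np, cv2
def ray(n,uv,z):
    m=robot.camera_model(n);R=np.array(m["R"]);t=np.array(m["t"])
    d=R.T@np.array([(uv[0]-m["cx"])/m["fx"],(uv[1]-m["cy"])/m["fy"],1]);c=-R.T@t
    return c+d*(z-c[2])/d[2]
def proj(n,X):
    m=robot.camera_model(n);p=np.atleast_2d(X)@np.array(m["R"]).T+m["t"]
    return np.c_[m["fx"]*p[:,0]/p[:,2]+m["cx"],m["fy"]*p[:,1]/p[:,2]+m["cy"]]
def redquad(n,img,c,r=60):
    h=cv2.cvtColor(img,cv2.COLOR_BGR2HSV)
    b,g,rr=[img[...,i].astype(int) for i in range(3)]
    m=((rr>1.9*g)&(rr>60)).astype(np.uint8)
    k=np.zeros_like(m);k[c[1]-r:c[1]+r,c[0]-r:c[0]+r]=1;m&=k
    m=cv2.morphologyEx(cv2.morphologyEx(m,cv2.MORPH_CLOSE,np.ones((3,3))),cv2.MORPH_OPEN,np.ones((5,5)))
    cs=max(cv2.findContours(m,0,1)[0],key=cv2.contourArea)
    return cs
E
python3 - <<'E'
from h import *
a=cv2.imread("pics/top0.png");s=cv2.imread("pics/scene0.png")
for n,i,c in(("top",a,(279,226)),("scene",s,(379,281))):
    cs=redquad(n,i,c,45);q=cv2.boxPoints(cv2.minAreaRect(cs))
    ap=cv2.approxPolyDP(cs,6,True)[:,0]
    print(n,cv2.contourArea(cs),q.tolist(),ap.tolist())
    for p in ap:print(ray(n,p,.072).round(4))
A=cv2.resize(a[175:270,235:400],None,fx=4.8,fy=4.8,interpolation=2)
B=cv2.resize(s[220:325,225:425],None,fx=4,fy=4,interpolation=2)
cv2.imwrite("pics/c1.png",cv2.convertScaleAbs(A,alpha=1.6));cv2.imwrite("pics/c2.png",cv2.convertScaleAbs(B,alpha=1.6))
E
```

```text
top 20.0 [[295.0, 234.0], [300.0, 234.0], [300.0, 238.0], [295.0, 238.0]] [[295, 234], [300, 238]]
[0.5185 0.0826 0.072 ]
[0.5062 0.0682 0.072 ]Traceback (most recent call last):
  File "<stdin>", line 4, in <module>
  File "h.py", line 16, in redquad
    cs=max(cv2.findContours(m,0,1)[0],key=cv2.contourArea)
ValueError: max() iterable argument is empty
```

```bash
python3 - <<'E'
import cv2
a=cv2.imread("pics/top0.png");s=cv2.imread("pics/scene0.png")
print(a[226,270:290:5],a[210,310:325:3],a[235,345:380:8],s[281,370:390:5],s[280,325:335:3])
E
sed -i 's/m=((rr>1.9\*g)&(rr>60))/m=((rr>K*g)\&(rr>50))/; s/r=60):/r=60,K=1.55):/' h.py
cat > m1.py <<'E'
from h import *
a=cv2.imread("pics/top0.png");s=cv2.imread("pics/scene0.png")
A=cv2.resize(a[175:270,235:400],None,fx=4.8,fy=4.8,interpolation=2)
B=cv2.resize(s[220:325,225:425],None,fx=4,fy=4,interpolation=2)
cv2.imwrite("pics/c1.png",cv2.convertScaleAbs(A,alpha=1.6));cv2.imwrite("pics/c2.png",cv2.convertScaleAbs(B,alpha=1.6))
for n,i,c in(("top",a,(279,226)),("scene",s,(379,281))):
    cs=redquad(n,i,c,45);q=cv2.boxPoints(cv2.minAreaRect(cs))
    ap=cv2.approxPolyDP(cs,6,True)[:,0]
    print(n,cv2.contourArea(cs),q.tolist(),ap.tolist())
    for p in ap:print(ray(n,p,.072).round(4))
E
python3 m1.py
```

```text
[[28 49 88]
 [32 51 93]
 [32 51 91]
 [28 48 90]] [[27 38 51]
 [62 83 95]
 [38 62 84]
 [57 80 90]
 [34 51 60]] [[56 79 95]
 [56 79 96]
 [58 79 96]
 [48 64 78]
 [68 72 74]] [[32 47 86]
 [30 46 83]
 [34 48 86]
 [31 48 86]] [[54 78 94]
 [44 68 87]
 [54 76 91]
 [26 40 52]]
top 2331.5 [[250.5000457763672, 206.50003051757812], [300.1879577636719, 197.7315673828125], [308.73492431640625, 246.16445922851562], [259.0470275878906, 254.93292236328125]] [[299, 199], [252, 207], [259, 254], [307, 246]]
[0.6218 0.0679 0.072 ]
[0.6026 0.2075 0.072 ]
[0.4628 0.1901 0.072 ]
[0.482  0.0483 0.072 ]
scene 3693.5 [[344.662841796875, 309.47735595703125], [346.28179931640625, 249.5751953125], [412.6116943359375, 251.367919921875], [410.99273681640625, 311.27008056640625]] [[348, 250], [345, 308], [411, 311], [409, 253]]
[0.4831 0.0483 0.072 ]
[0.6294 0.0689 0.072 ]
[0.6064 0.2119 0.072 ]
[0.4616 0.1912 0.072 ]
```

View pics/c1.png

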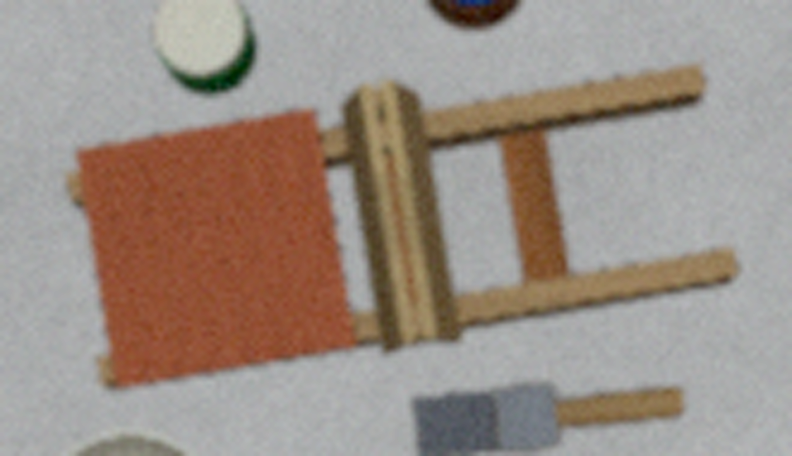

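View pics/c2.png

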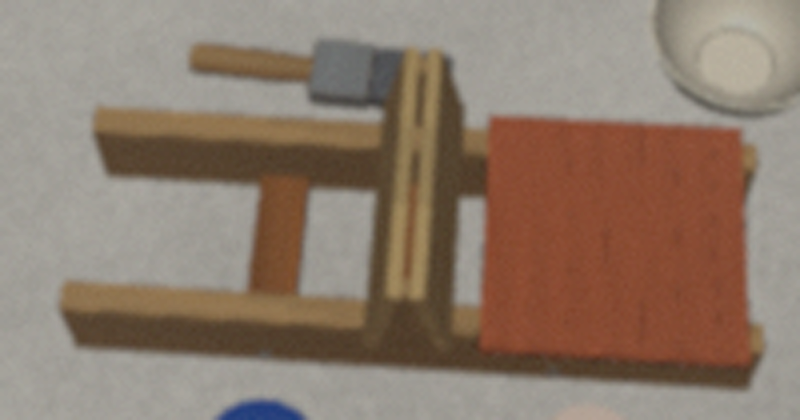

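```bash
cat > m2.py <<'E'
from h import *
from scipy.optimize import least_squares
T=lambda p:(235+p[0]/4.8,175+p[1]/4.8)
S=lambda p:(225+p[0]/4,220+p[1]/4)
obs=[("top",T((700,66)),(.067,-.2,.06)),("top",T((733,250)),(-.049,-.2,.06)),
("top",T((703,95)),(.049,-.2,.06)),("top",T((737,272)),(-.067,-.2,.06)),
("top",T((69,180)),(.067,.2,.06)),("top",T((103,382)),(-.067,.2,.06)),
("top",T((380,86)),(.078,0,.13)),("top",T((417,338)),(-.078,0,.13)),
("scene",S((95,108)),(-.067,-.2,.06)),("scene",S((97,131)),(-.049,-.2,.06)),
("scene",S((65,283)),(.049,-.2,.06)),("scene",S((63,307)),(.067,-.2,.06)),
("scene",S((755,147)),(-.067,.2,.06)),("scene",S((763,350)),(.067,.2,.06)),
("scene",S((425,50)),(-.078,0,.13)),("scene",S((405,297)),(.078,0,.13))]
def f(p):
    c,s=np.cos(p[2]),np.sin(p[2]);r=[]
    for n,uv,X in obs:
        W=[p[0]+c*X[0]-s*X[1],p[1]+s*X[0]+c*X[1],X[2]];r+=list(proj(n,W)[0]-uv)
    return np.array(r)
s=least_squares(f,[.55,.03,0],loss="soft_l1");print(s.x,f(s.x).reshape(-1,2).round(1).tolist())
E
python3 m2.py
```

```text
[0.55371392 0.01548835 0.14025476] [[-0.8, -0.5], [-0.8, -0.6], [-0.4, -0.7], [-0.5, 0.8], [-1.9, -1.3], [-1.7, 0.9], [-1.9, -0.6], [-0.4, 0.6], [-0.3, -0.8], [-2.0, -0.1], [-1.0, -1.1], [-1.9, 0.1], [0.0, -1.1], [0.1, 0.6], [-0.6, -0.9], [-0.5, -0.1]]
```

```bash
cat > st.py <<'E'
from rig import robot
import numpy as np
from scipy.spatial.transform import Rotation as Ro
o=robot.get_obs();c,s=np.cos(.14025),np.sin(.14025);A=np.array([[c,s,0],[-s,c,0],[0,0,1]])
p=A@(o["position"]-[.5537,.0155,0]);M=A@Ro.from_quat(o["tool_rot"]).as_matrix()
print("t",round(o["time"],2),"rack mm",(p*1e3).round(1),"tips z",round((p[2]-.022)*1e3,1),"yaw ty",np.degrees(np.arctan2(M[1,1],M[0,1])).round(1),"zax",M[:,2].round(3),"F",(A@o["ft_force"]).round(1),"w",round(o["grip_width"]*1e3,1),"gf",round(float(o["grip_force"]),1),"q6",o["q"][5].round(2))
E
python3 -m jog '[0.055,0,0,0,1,0.055,0,0,0,1,0.055,0,0,0,1,0.055,0,0,0,1,0.055,0,0,0,1,0.055,0,0,0,1,0.055,0,0,0,0.57]' 20; python3 st.py
python3 -m jog '[0.055,-0.034,0.0247,0,0,0.055,-0.034,0.0247,0,0,0.055,-0.034,0.0247,0,0,0.055,-0.034,0.0247,0,0,0.055,-0.034,0.0247,0,0,0.055,-0.034,0.0247,0,0,0.055,-0.034,0.0247,0,0,0.055,-0.034,0.0247,0,0,0.055,-0.034,0.0247,0,0,0.055,-0.034,0.0247,0,0,0.055,-0.034,0.0247,0,0,0.055,-0.034,0.0247,0,0,0.055,0,0,0,0]'; python3 st.py
```

```text
time: 1.18
position: [0.1749, 0.5999, 0.2445]
tool_rot: [0.657, 0.754, -0.0, 0.0]
ft_force: [-0.2, 0.1, 0.2]
grip_width: 0.0554
grip_force: 0.0
t 1.18 rack mm [-293.3  631.6  244.5] tips z 222.5 yaw ty -0.2 zax [-0. -0. -1.] F [-0.2  0.2  0.2] w 55.4 gf 0.0 q6 0.97
time: 2.8
position: [0.5279, 0.2354, 0.2445]
tool_rot: [0.657, 0.754, 0.0, 0.001]
ft_force: [0.3, -0.1, 0.9]
grip_width: 0.0549
grip_force: 0.0
t 2.8 rack mm [  5.2 221.3 244.5] tips z 222.5 yaw ty -0.2 zax [ 0.002 -0.    -1.   ] F [ 0.3 -0.2  0.9] w 54.9 gf 0.0 q6 0.09
```

```bash
python3 -m jog '[0.048,0,-0.002,0.025,0,0.048,0,0,0.025,0,0.048,0,0,0.025,0,0.048,0,0,0.025,0,0.048,0,0,0.025,0,0.048,0,0,0.025,0,0.048,0,0,0.02,0,0.048,0,0,0,0]'; python3 st.py
python3 - <<'E'
from h import *
s=robot.camera("scene");t=robot.camera("top")
cv2.imwrite("pics/a1.png",np.hstack([cv2.convertScaleAbs(cv2.resize(i,(400,500),interpolation=2),alpha=1.6) for i in (s[205:330,320:420],t[180:280,225:305])]))
E
```

```text
time: 3.8
position: [0.5216, 0.2376, 0.0732]
tool_rot: [0.656, 0.755, -0.002, -0.001]
ft_force: [-0.2, -0.0, 0.4]
grip_width: 0.0481
grip_force: 0.0
t 3.8 rack mm [ -0.7 224.4  73.2] tips z 51.2 yaw ty 0.0 zax [-0.004 -0.    -1.   ] F [-0.2 -0.   0.4] w 48.1 gf 0.0 q6 0.09
```

View pics/a1.png

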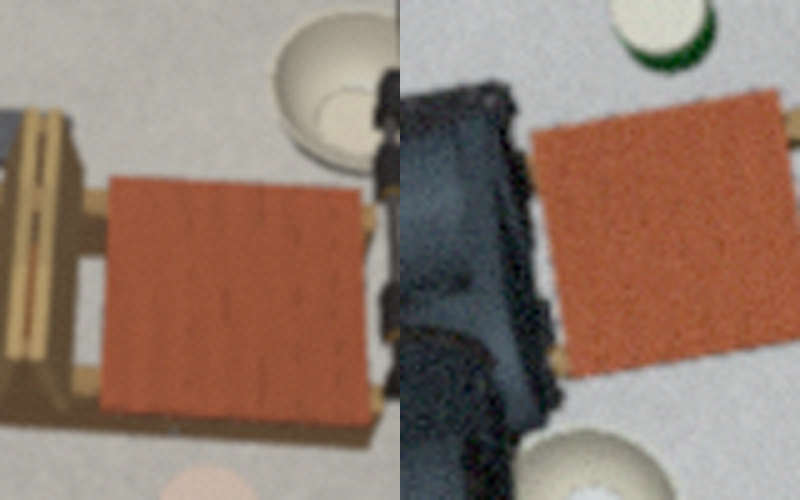

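```bash
python3 -m jog '[0.048,-0.01,0.003,0.002,0,0.048,-0.008,0,0,0,0.048,-0.005,0,0,0,0.048,-0.004,0,0,0,0.048,-0.004,0,0,0,0.048,0,0,0,0]'; python3 st.py
python3 -m jog '[0.048,-0.003,0,0,0,0.048,-0.003,0,0,0,0.048,0,0,0,0]'; python3 st.py
```

```text
time: 4.65
position: [0.5311, 0.2069, 0.0729]
tool_rot: [0.656, 0.755, 0.0, 0.0]
ft_force: [0.4, 3.5, 2.1]
grip_width: 0.048
grip_force: 1.3
t 4.65 rack mm [  4.4 192.6  72.9] tips z 50.9 yaw ty -0.0 zax [ 0.001  0.    -1.   ] F [0.9 3.4 2.1] w 48.0 gf 1.3 q6 0.04
time: 5.03
position: [0.5318, 0.201, 0.0727]
tool_rot: [0.656, 0.755, 0.0, 0.0]
ft_force: [-1.0, 3.5, 2.5]
grip_width: 0.0478
grip_force: 1.9
t 5.03 rack mm [  4.2 186.8  72.7] tips z 50.7 yaw ty 0.0 zax [ 0.  0. -1.] F [-0.5  3.6  2.5] w 47.8 gf 1.9 q6 0.02
```

```bash
python3 -m jog '[0.048,-0.003,0,0,0,0.048,-0.002,0,0,0,0.048,0,0,0,0]'; python3 st.py
python3 -m jog '[0.048,-0.002,0,0,0,0.048,-0.001,0,0,0,0.048,0,0,0,0]'; python3 st.py
```

```text
time: 5.4
position: [0.5319, 0.2, 0.0727]
tool_rot: [0.656, 0.754, 0.002, -0.002]
ft_force: [-2.1, 18.5, 2.9]
grip_width: 0.0478
grip_force: 9.1
t 5.4 rack mm [  4.2 185.7  72.7] tips z 50.7 yaw ty -0.1 zax [ 0.001  0.006 -1.   ] F [ 0.5 18.6  2.9] w 47.8 gf 9.1 q6 0.01
time: 5.78
position: [0.5319, 0.1997, 0.0728]
tool_rot: [0.657, 0.754, 0.004, -0.003]
ft_force: [-2.3, 27.1, 3.9]
grip_width: 0.0479
grip_force: 14.0
t 5.78 rack mm [  4.2 185.5  72.8] tips z 50.8 yaw ty -0.2 zax [ 0.002  0.01  -1.   ] F [ 1.5 27.1  3.9] w 47.9 gf 14.0 q6 0.01
```

```bash
python3 -m jog '[0.048,0,0,-0.003,0,0.048,0,0,-0.003,0,0.048,0,0,-0.003,0,0.048,0,0,0,0]'; python3 st.py
python3 - <<'E'
from h import *
s=robot.camera("scene");t=robot.camera("top")
cv2.imwrite("pics/a2.png",np.hstack([cv2.convertScaleAbs(cv2.resize(i,(400,500),interpolation=2),alpha=1.6) for i in (s[205:330,320:420],t[180:280,225:305])]))
E
```

```text
time: 6.28
position: [0.5319, 0.1992, 0.0814]
tool_rot: [0.657, 0.754, 0.004, -0.003]
ft_force: [-1.5, 25.2, -0.3]
grip_width: 0.048
grip_force: 12.7
t 6.28 rack mm [  4.  185.   81.4] tips z 59.4 yaw ty -0.1 zax [ 0.001  0.009 -1.   ] F [ 2.1 25.1 -0.3] w 48.0 gf 12.7 q6 0.01
```

View pics/a2.png

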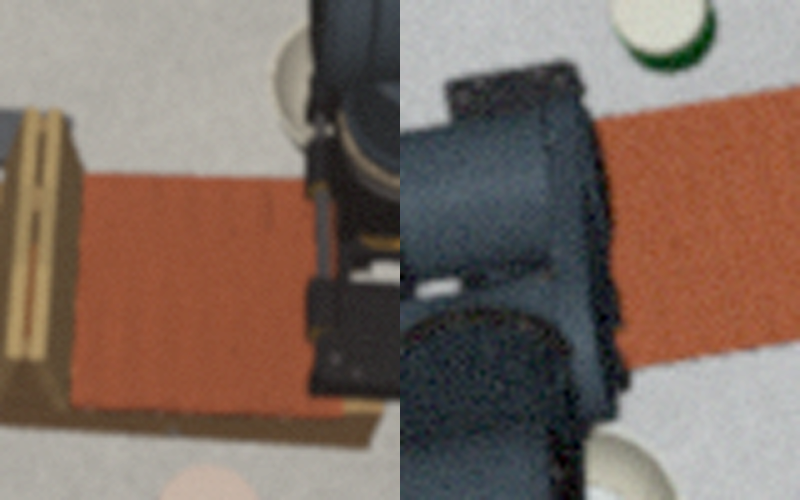

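```bash
python3 -m jog '[0.048,-0.0003,0,-0.003,0,0.048,-0.0003,0,-0.003,0,0.048,-0.0004,0,-0.003,0,0.048,0,0,0,0]'; python3 st.py
python3 - <<'E'
from h import *
t=robot.camera("scene")
cs=redquad("scene",t,(365,281),50);print(cv2.approxPolyDP(cs,5,True)[:,0].tolist())
E
```

```text
time: 6.88
position: [0.532, 0.1982, 0.0906]
tool_rot: [0.657, 0.754, 0.004, -0.003]
ft_force: [-2.3, 24.8, 0.1]
grip_width: 0.0479
grip_force: 12.5
t 6.88 rack mm [  4.  183.9  90.6] tips z 68.6 yaw ty -0.2 zax [ 0.001  0.01  -1.   ] F [ 1.2 24.9  0.1] w 47.9 gf 12.5 q6 0.01
[[341, 249], [337, 306], [404, 308], [396, 301], [396, 249]]
```

```bash
python3 -m jog '[0.048,-0.0004,0,-0.003,0,0.048,-0.0004,0,-0.003,0,0.048,-0.0005,0,-0.003,0,0.048,0,0,0,0]'; python3 st.py
python3 - <<'E'
from h import *
t=robot.camera("scene")
cs=redquad("scene",t,(365,281),50);print(cv2.approxPolyDP(cs,5,True)[:,0].tolist(),cv2.contourArea(cs))
cv2.imwrite("pics/a3.png",cv2.convertScaleAbs(cv2.resize(t[190:340,300:460],(640,600),interpolation=2),alpha=1.6))
E
```

```text
time: 7.42
position: [0.5322, 0.1967, 0.0998]
tool_rot: [0.657, 0.754, 0.004, -0.003]
ft_force: [-2.0, 23.6, 2.2]
grip_width: 0.0483
grip_force: 11.9
t 7.42 rack mm [  4.  182.4  99.8] tips z 77.8 yaw ty -0.2 zax [ 0.001  0.01  -1.   ] F [ 1.4 23.7  2.2] w 48.3 gf 11.9 q6 0.01
[[396, 247], [340, 249], [338, 307], [404, 306], [396, 299]] 3434.5
```

View pics/a3.png

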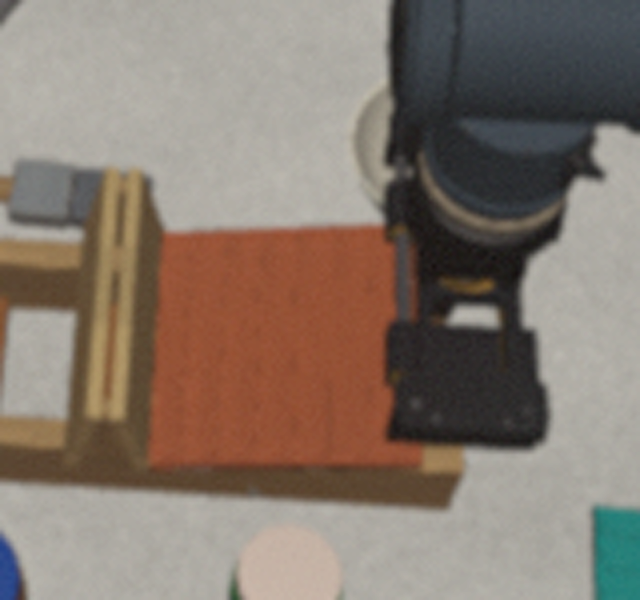

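```bash
python3 -m jog '[0.048,-0.0008,0,-0.006,0,0.048,-0.0009,0,-0.006,0,0.048,-0.0011,0,-0.006,0,0.048,-0.0012,0,-0.006,0,0.048,0,0,0,0]'; python3 st.py
python3 -m jog '[0.048,-0.0014,0,-0.006,0,0.048,-0.0017,0,-0.006,0,0.048,-0.0021,0,-0.006,0,0.048,-0.0026,0,-0.006,0,0.048,0,0,0,0]'; python3 st.py
```

```text
time: 8.1
position: [0.5329, 0.1916, 0.1241]
tool_rot: [0.657, 0.754, 0.003, -0.003]
ft_force: [-2.5, 19.3, 1.9]
grip_width: 0.0479
grip_force: 9.6
t 8.1 rack mm [  4.  177.2 124.1] tips z 102.1 yaw ty -0.1 zax [ 0.001  0.008 -1.   ] F [ 0.2 19.5  1.9] w 47.9 gf 9.6 q6 -0.0
time: 8.72
position: [0.5342, 0.1825, 0.1483]
tool_rot: [0.656, 0.754, 0.002, -0.002]
ft_force: [-1.3, 14.6, 4.4]
grip_width: 0.0479
grip_force: 7.3
t 8.72 rack mm [  4.  168.1 148.3] tips z 126.3 yaw ty -0.1 zax [ 0.001  0.006 -1.   ] F [ 0.7 14.6  4.4] w 47.9 gf 7.3 q6 -0.02
```

```bash
python3 -m jog '[0.048,-0.0028,0,-0.0055,0,0.048,-0.003,0,-0.0055,0,0.048,-0.0033,0,-0.0052,0,0.048,-0.0036,0,-0.0052,0,0.048,-0.0038,0,-0.0049,0,0.048,-0.004,0,-0.0048,0,0.048,0,0,0,0]'; python3 st.py
python3 -m jog '[0.048,-0.0043,0,-0.0045,0,0.048,-0.0045,0,-0.0043,0,0.048,-0.0047,0,-0.0041,0,0.048,-0.0049,0,-0.0039,0,0.048,-0.0051,0,-0.0036,0,0.048,-0.0052,0,-0.0034,0,0.048,0,0,0,0]'; python3 st.py
```

```text
time: 9.6
position: [0.5375, 0.1607, 0.1796]
tool_rot: [0.656, 0.755, 0.002, -0.001]
ft_force: [-2.3, 8.7, 6.5]
grip_width: 0.0481
grip_force: 4.7
t 9.6 rack mm [  4.2 146.  179.6] tips z 157.6 yaw ty -0.1 zax [ 0.001  0.004 -1.   ] F [-1.1  8.9  6.5] w 48.1 gf 4.7 q6 -0.05
time: 10.48
position: [0.5416, 0.1295, 0.2024]
tool_rot: [0.656, 0.755, -0.0, 0.0]
ft_force: [0.1, 3.5, 1.6]
grip_width: 0.048
grip_force: 1.1
t 10.47 rack mm [  3.9 114.6 202.4] tips z 180.4 yaw ty -0.0 zax [-0.001 -0.001 -1.   ] F [0.5 3.4 1.6] w 48.0 gf 1.1 q6 -0.1
```

```bash
python3 -m jog '[0.048,-0.005,0,-0.001,0,0.048,-0.005,0,-0.001,0,0.048,-0.005,0,-0.001,0,0.048,-0.005,0,-0.001,0,0.048,-0.005,0,-0.001,0,0.048,-0.005,0,-0.001,0,0.048,-0.005,0,-0.001,0,0.048,-0.005,0,-0.001,0,0.048,-0.005,0,-0.001,0,0.048,-0.005,0,-0.001,0,0.048,-0.005,0,0,0,0.048,-0.005,0,0,0,0.048,0,0,0,0]'; python3 st.py
python3 -m jog '[0.048,-0.003,0,0,0,0.048,-0.003,0,0,0,0.048,-0.003,0,0,0,0.048,-0.003,0,0,0,0.048,-0.003,0,0,0,0.048,-0.003,0,0,0,0.048,-0.003,0,0,0,0.048,0,0,0,0]'; python3 st.py
```

```text
time: 12.1
position: [0.5502, 0.0705, 0.2124]
tool_rot: [0.656, 0.755, -0.0, 0.0]
ft_force: [0.1, 0.7, 0.1]
grip_width: 0.0479
grip_force: 0.0
t 12.1 rack mm [  4.2  54.9 212.4] tips z 190.4 yaw ty -0.0 zax [ 0. -0. -1.] F [0.2 0.7 0.1] w 47.9 gf 0.0 q6 -0.21
time: 13.1
position: [0.553, 0.0499, 0.2125]
tool_rot: [0.656, 0.755, 0.0, 0.0]
ft_force: [-0.5, 0.4, 0.5]
grip_width: 0.048
grip_force: 0.0
t 13.1 rack mm [  4.2  34.2 212.5] tips z 190.5 yaw ty -0.0 zax [ 0. -0. -1.] F [-0.4  0.5  0.5] w 48.0 gf 0.0 q6 -0.25
```

```bash
python3 -m jog '[0.048,-0.003,0,0,0,0.048,-0.003,0,0,0,0.048,-0.003,0,0,0,0.048,-0.003,0,0,0,0.048,-0.003,0,0,0,0.048,0,0,0,0]'; python3 st.py
python3 -m jog '[0.048,-0.001,0,0,0,0.048,-0.001,0,0,0,0.048,0,0,0,0,0.048,0.01,0,0,0,0.048,0.02,0,0,0,0.048,0.03,0,0,0,0.048,0.03,0,-0.02,0,0.048,0.02,0,-0.03,0,0.048,0,0,0,0]'; python3 st.py
python3 - <<'E'
from h import *
s=robot.camera("scene");t=robot.camera("top")
print(robot.look_for("scene","tile")[:2],robot.look_for("top","tile")[:2])
cv2.imwrite("pics/a4.png",np.hstack([cv2.convertScaleAbs(cv2.resize(i,(400,500),interpolation=2),alpha=1.6) for i in (s[190:340,290:410],t[180:280,255:335])]))
E
```

```text
time: 13.85
position: [0.5551, 0.0351, 0.2124]
tool_rot: [0.656, 0.755, 0.0, -0.0]
ft_force: [0.2, -0.4, -0.6]
grip_width: 0.0481
grip_force: 0.0
t 13.85 rack mm [  4.1  19.3 212.4] tips z 190.4 yaw ty -0.0 zax [-0.  0. -1.] F [ 0.1 -0.4 -0.6] w 48.1 gf 0.0 q6 -0.28
time: 14.98
position: [0.5408, 0.1448, 0.2647]
tool_rot: [0.654, 0.756, 0.002, 0.002]
ft_force: [-0.3, -0.1, 0.2]
grip_width: 0.0482
grip_force: 0.0
t 14.97 rack mm [  5.3 129.8 264.7] tips z 242.7 yaw ty 0.2 zax [ 0.006 -0.    -1.   ] F [-0.3 -0.1  0.2] w 48.2 gf 0.0 q6 -0.08
[{'extent': [464.0, 187.0, 70.0, 49.0], 'conf': 0.93}, {'extent': [332.9, 261.4, 22.3, 89.2], 'conf': 0.85}] [{'extent': [391.6, 311.2, 64.8, 63.2], 'conf': 0.83}, {'extent': [197.8, 200.2, 49.7, 47.9], 'conf': 0.8}]
```

View pics/a4.png

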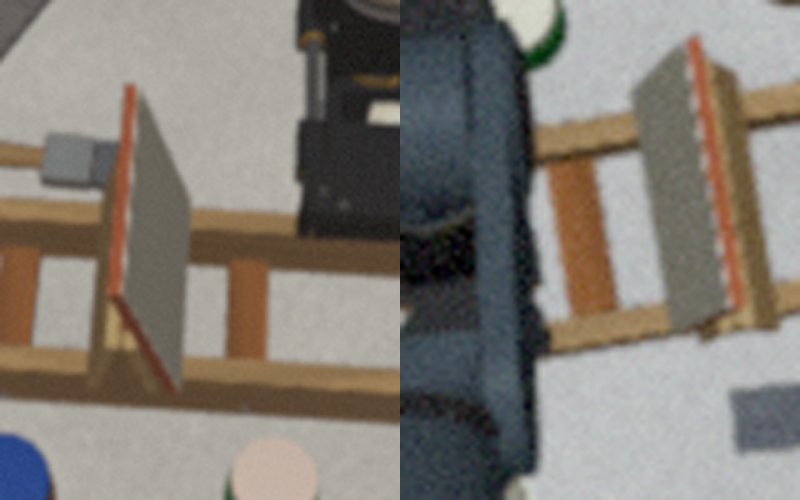

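```bash
python3 -m jog '[0.06,0,0,-0.01,-1,0.06,0,0,-0.01,-1,0.06,0,0,0,-1,0.06,0,0,0,-1,0.06,0,0,0,-1,0.06,0,0,0,-1,0.06,0,0,0,-1,0.06,0,0,0,-1,0.06,0,0,0,-1,0.06,0,0,0,0]'; python3 st.py
python3 - <<'E'
from h import *
c,s=np.cos(.14025),np.sin(.14025)
for n,L in(("top",((313.4,187.6),(322.6,241.4))),("scene",((290+130*.3,190+87*.3),(290+115*.3,190+295*.3)))):
  for u in L:
    d=ray(n,u,.208)-[.5537,.0155,0];print(n,(c*d[0]+s*d[1]).round(4),(-s*d[0]+c*d[1]).round(4))
E
```

```text
time: 16.42
position: [0.5396, 0.1415, 0.2813]
tool_rot: [-0.068, 0.998, -0.0, -0.001]
ft_force: [0.4, 0.3, -0.2]
grip_width: 0.0597
grip_force: 0.0
t 16.43 rack mm [  3.6 126.7 281.3] tips z 259.3 yaw ty 89.8 zax [-0.002  0.    -1.   ] F [ 0.5  0.2 -0.2] w 59.7 gf 0.0 q6 -1.65
top 0.0772 -0.0059
top -0.0717 -0.0057
scene -0.0676 -0.0027
scene 0.0796 -0.0016
```

```bash
python3 -m jog '[0.06,0,-0.025,0,0,0.06,0,-0.025,0,0,0.06,0,-0.025,0,0,0.06,0,-0.025,0,0,0.06,0,-0.025,0,0,0.06,0,0,0,0,0.06,0,0,0.02,0,0.06,0,0,0.02,0,0.06,0,0,0.015,0,0.06,0,0,0.015,0,0.06,0,0,0.011,0,0.06,0,0,0,0]'; python3 st.py
```

```text
time: 17.92
position: [0.557, 0.0186, 0.2005]
tool_rot: [-0.07, 0.998, 0.0, -0.001]
ft_force: [0.2, -0.7, 0.2]
grip_width: 0.0601
grip_force: 0.0
t 17.93 rack mm [  3.7   2.6 200.5] tips z 178.5 yaw ty 90.0 zax [-0.002  0.001 -1.   ] F [ 0.1 -0.7  0.2] w 60.1 gf 0.0 q6 -1.88
```

```bash
python3 -m jog '[0.034,0,0,0,0,0.034,0,0,0,0,0.034,0,0,0,0,0.034,0,0,0,0]' 10; python3 st.py
python3 -m jog '[0.032,0,0.004,0,0,0.030,0,0.004,0,0,0.028,0,0.004,0,0,0.027,0,0.004,0,0,0.026,0,0.003,0,0,0.025,0,0.003,0,0,0.024,0,0.003,0,0,0.022,0,0.003,0,0,0.02,0,0,0,0,0.02,0,0,0,0]' 10; python3 st.py
```

```text
time: 18.42
position: [0.5576, 0.0185, 0.2017]
tool_rot: [-0.07, 0.998, -0.0, 0.0]
ft_force: [-0.9, -0.1, -0.2]
grip_width: 0.0354
grip_force: 0.0
t 18.43 rack mm [  4.3   2.4 201.7] tips z 179.7 yaw ty 90.0 zax [ 0.001 -0.    -1.   ] F [-0.9  0.  -0.2] w 35.4 gf 0.0 q6 -1.88
time: 19.68
position: [0.5535, 0.0462, 0.2014]
tool_rot: [-0.07, 0.998, 0.0, -0.0]
ft_force: [0.6, -0.3, -0.3]
grip_width: 0.0205
grip_force: 0.7
t 19.68 rack mm [  4.1  30.5 201.4] tips z 179.4 yaw ty 90.0 zax [-0.  0. -1.] F [ 0.6 -0.4 -0.3] w 20.5 gf 0.7 q6 -1.83
```

```bash
python3 -m jog '[0.01,0,0,0,0,0.005,0,0,0,0,0.005,0,0,0,0,0.005,0,0,0,0]' 15; python3 st.py
python3 -m jog '[0.005,0,0,0,0,0.005,0,0,-0.004,0,0.005,0,0,-0.004,0,0.005,0,0,0,0]' 45; python3 st.py
```

```text
time: 20.18
position: [0.5535, 0.0465, 0.2015]
tool_rot: [-0.07, 0.998, 0.0, 0.0]
ft_force: [0.6, 1.9, 0.9]
grip_width: 0.0124
grip_force: 14.9
t 20.18 rack mm [  4.1  30.7 201.5] tips z 179.5 yaw ty 90.0 zax [ 0.     0.001 -1.   ] F [0.9 1.8 0.9] w 12.4 gf 14.9 q6 -1.83
time: 20.68
position: [0.5536, 0.0459, 0.2095]
tool_rot: [-0.07, 0.998, -0.0, 0.0]
ft_force: [0.9, -0.6, -4.3]
grip_width: 0.0117
grip_force: 44.8
t 20.68 rack mm [  4.1  30.1 209.5] tips z 187.5 yaw ty 90.0 zax [ 0.    -0.001 -1.   ] F [ 0.8 -0.7 -4.3] w 11.7 gf 44.8 q6 -1.83
```

```bash
python3 -m jog '[0.005,0,0,-0.01,0,0.005,0,0,-0.012,0,0.005,0,0,-0.012,0,0.005,0,0,-0.012,0,0.005,0,0,-0.012,0,0.005,0,0,-0.012,0,0.005,0,0,-0.012,0,0.005,0,0,-0.006,0,0.005,0,0,0,0]' 45; python3 st.py
python3 -m jog '[0.005,0,-0.006,0,0,0.005,0,-0.01,0,0,0.005,0,-0.01,0,0,0.005,0,-0.01,0,0,0.005,0,-0.01,0,0,0.005,0,-0.01,0,0,0.005,0,-0.006,0,0,0.005,0,-0.004,0,0,0.005,0,0,0,0,0.005,0,0,0,0]'; python3 st.py
```

```text
time: 21.8
position: [0.5538, 0.0462, 0.2979]
tool_rot: [-0.07, 0.998, -0.0, 0.001]
ft_force: [0.7, -0.3, -5.1]
grip_width: 0.0116
grip_force: 44.8
t 21.8 rack mm [  4.4  30.4 297.9] tips z 275.9 yaw ty 90.0 zax [ 0.001 -0.    -1.   ] F [ 0.7 -0.4 -5.1] w 11.6 gf 44.8 q6 -1.83
time: 23.05
position: [0.5627, -0.0189, 0.2974]
tool_rot: [-0.07, 0.998, 0.0, -0.0]
ft_force: [0.4, 0.5, -4.5]
grip_width: 0.0117
grip_force: 44.8
t 23.05 rack mm [  4.1 -35.3 297.4] tips z 275.4 yaw ty 90.0 zax [-0.  0. -1.] F [ 0.4  0.5 -4.5] w 11.7 gf 44.8 q6 -1.94
```

```bash
python3 -m jog '[0.005,0,0,0.008,0,0.005,0,0,0.011,0,0.005,0,0,0.011,0,0.005,0,0,0.011,0,0.005,0,0,0.011,0,0.005,0,0,0.011,0,0.005,0,0,0.01,0,0.005,0,0,0.008,0,0.005,0,0,0.006,0,0.005,0,0,0.003,0,0.005,0,0,0,0]'; python3 st.py
python3 -m jog '[0.005,0,0,0.002,0,0.005,0,0,0.002,0,0.005,0,0,0.002,0,0.005,0,0,0,0]'; python3 st.py
```

```text
time: 24.42
position: [0.5628, -0.0192, 0.2074]
tool_rot: [-0.07, 0.998, 0.0, -0.0]
ft_force: [-1.0, -1.0, -4.2]
grip_width: 0.0118
grip_force: 44.8
t 24.43 rack mm [  4.2 -35.6 207.4] tips z 185.4 yaw ty 90.0 zax [-0.  0. -1.] F [-1.1 -0.8 -4.2] w 11.8 gf 44.8 q6 -1.94
time: 24.92
position: [0.5629, -0.0192, 0.2015]
tool_rot: [-0.07, 0.998, -0.0, 0.0]
ft_force: [0.4, 0.7, -3.5]
grip_width: 0.0118
grip_force: 44.8
t 24.93 rack mm [  4.2 -35.6 201.5] tips z 179.5 yaw ty 90.0 zax [ 0. -0. -1.] F [ 0.5  0.6 -3.5] w 11.8 gf 44.8 q6 -1.94
```

```bash
python3 -m jog '[0.005,0,0,0.001,0,0.005,0,0,0.001,0,0.005,0,0,0,0]'; python3 st.py
```

```text
time: 25.3
position: [0.563, -0.0192, 0.2015]
tool_rot: [-0.07, 0.998, -0.0, 0.001]
ft_force: [-3.3, 0.6, 8.9]
grip_width: 0.0117
grip_force: 44.8
t 25.3 rack mm [  4.3 -35.7 201.5] tips z 179.5 yaw ty 90.0 zax [ 0.001 -0.001 -1.   ] F [-3.2  1.   8.9] w 11.7 gf 44.8 q6 -1.94
```

```bash
python3 -m jog '[0.03,0,0,0,0,0.03,0,0,0,0,0.03,0,0,-0.003,0,0.03,0,0,-0.005,0,0.03,0,0,-0.005,0,0.03,0,0,0,0]' 10; python3 st.py
python3 -m jog '[0.03,0,-0.003,0,0,0.03,0,-0.003,0,0,0.03,0,-0.003,0,0,0.03,0,-0.003,0,0,0.03,0,-0.003,0,0,0.03,0,-0.003,0,0,0.03,0,-0.003,0,0,0.03,0,-0.003,0,0,0.03,0,-0.003,0,0,0.03,0,-0.003,0,0,0.03,0,0,0,0]'; python3 st.py
```

```text
time: 26.05
position: [0.5632, -0.0193, 0.2131]
tool_rot: [-0.07, 0.998, -0.0, 0.001]
ft_force: [-0.2, -0.7, 0.1]
grip_width: 0.0299
grip_force: 0.0
t 26.05 rack mm [  4.6 -35.7 213.1] tips z 191.1 yaw ty 90.0 zax [ 0.001 -0.001 -1.   ] F [-0.3 -0.7  0.1] w 29.9 gf 0.0 q6 -1.94
time: 27.42
position: [0.567, -0.0492, 0.2124]
tool_rot: [-0.07, 0.998, -0.0, 0.0]
ft_force: [-0.2, 0.3, 0.3]
grip_width: 0.03
grip_force: 0.3
t 27.43 rack mm [  4.2 -65.9 212.4] tips z 190.4 yaw ty 90.0 zax [ 0. -0. -1.] F [-0.2  0.3  0.3] w 30.0 gf 0.3 q6 -1.99
```

```bash
python3 -m jog '[0.04,0,0,0.002,0,0.05,0,0,0.003,0,0.06,0,0,0.003,0,0.07,0,0,0.003,0,0.08,0,0,0.003,0,0.086,0,0,0,0,0.086,0,0,0,0]'; python3 st.py
python3 - <<'E'
from h import *
s=robot.camera("scene");t=robot.camera("top")
cv2.imwrite("pics/a5.png",np.hstack([cv2.convertScaleAbs(cv2.resize(i,(400,500),interpolation=2),alpha=1.8) for i in (s[190:340,240:360],t[170:280,290:378])]))
E
```

```text
time: 28.3
position: [0.5667, -0.0487, 0.1982]
tool_rot: [-0.07, 0.998, 0.0, -0.0]
ft_force: [0.7, -0.6, -0.6]
grip_width: 0.0847
grip_force: 0.4
t 28.3 rack mm [  3.9 -65.4 198.2] tips z 176.2 yaw ty 90.0 zax [-0.001  0.    -1.   ] F [ 0.6 -0.7 -0.6] w 84.7 gf 0.4 q6 -1.99
```

View pics/a5.png

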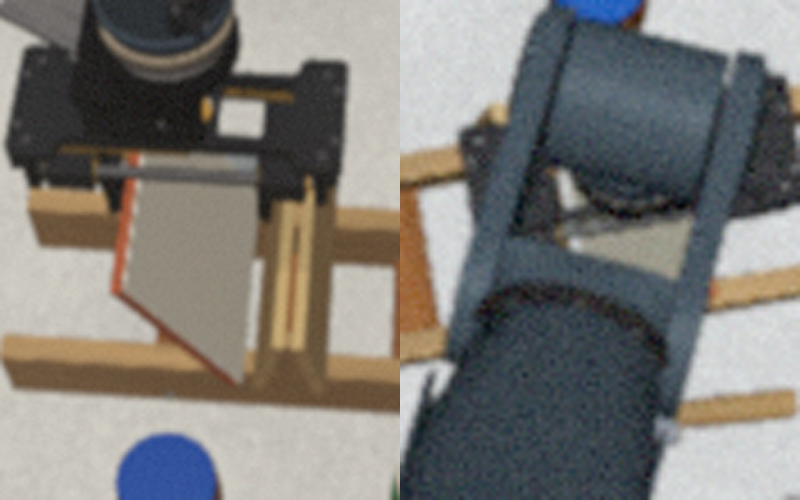

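```bash
python3 -m jog '[0.086,-0.0044,-0.0002,0,0.5,0.086,-0.0044,-0.0002,0,0.5,0.086,-0.0044,-0.0002,0,0.5,0.086,-0.0044,-0.0002,0,0.5,0.086,-0.0044,-0.0002,0,0.5,0.086,-0.0044,-0.0002,0,0.5,0.086,-0.0044,-0.0002,0,0.5,0.086,-0.0044,-0.0002,0,0.5,0.086,-0.0044,-0.0002,0,0.5,0.086,0,0,0,0]'; python3 st.py
python3 -m jog '[0.086,-0.0044,-0.0002,0,0.5,0.086,-0.0044,-0.0002,0,0.5,0.086,-0.0044,-0.0002,0,0.5,0.086,-0.0044,-0.0002,0,0.5,0.086,-0.0044,-0.0002,0,0.5,0.086,-0.0044,-0.0002,0,0.5,0.086,-0.0044,-0.0002,0,0.5,0.086,-0.0044,-0.0002,0,0.5,0.086,-0.0044,-0.0002,0,0.5,0.086,0,0,0,0]'; python3 st.py
```

```text
time: 29.65
position: [0.6044, -0.0588, 0.1985]
tool_rot: [0.317, 0.949, -0.0, 0.0]
ft_force: [-0.1, -1.2, -0.3]
grip_width: 0.0861
grip_force: 0.5
t 29.65 rack mm [ 39.9 -80.6 198.5] tips z 176.5 yaw ty 45.1 zax [-0. -0. -1.] F [-0.3 -1.1 -0.3] w 86.1 gf 0.5 q6 -1.21
time: 30.9
position: [0.6237, -0.092, 0.1984]
tool_rot: [0.655, 0.756, -0.0, -0.0]
ft_force: [-0.7, -0.7, 0.2]
grip_width: 0.0862
grip_force: 0.5
t 30.9 rack mm [  54.3 -116.3  198.4] tips z 176.4 yaw ty 0.1 zax [-0.  0. -1.] F [-0.8 -0.6  0.2] w 86.2 gf 0.5 q6 -0.47
```

```bash
python3 -m jog '[0.086,-0.0035,0,0.0025,0,0.086,-0.005,0,0.0035,0,0.086,-0.0053,0,0.0035,0,0.086,-0.0048,0,0.004,0,0.086,-0.0048,0,0.004,0,0.086,-0.0044,0,0.0044,0,0.086,-0.0044,0,0.0045,0,0.086,0,0,0,0]'; python3 st.py
python3 - <<'E'
from h import *
t=robot.camera("scene")
cv2.imwrite("pics/a6.png",np.hstack([cv2.convertScaleAbs(cv2.resize(i,(400,500),interpolation=2),alpha=1.8) for i in (t[190:340,240:360],robot.camera("top")[170:280,290:378])]))
E
```

```text
time: 31.9
position: [0.6291, -0.1252, 0.172]
tool_rot: [0.656, 0.755, -0.0, 0.001]
ft_force: [1.0, -3.9, 3.0]
grip_width: 0.0864
grip_force: 2.3
t 31.9 rack mm [  54.9 -149.9  172. ] tips z 150.0 yaw ty -0.0 zax [ 0.001 -0.002 -1.   ] F [ 0.4 -4.   3. ] w 86.4 gf 2.3 q6 -0.51
```

```bash
python3 -m jog '[0.086,-0.0036,0,0.0047,0,0.086,-0.0034,0,0.0049,0,0.086,-0.0032,0,0.0051,0,0.086,-0.003,0,0.0053,0,0.086,0,0,0,0]'; python3 st.py
python3 -m jog '[0.086,-0.0028,0,0.0055,0,0.086,-0.0025,0,0.0055,0,0.086,0,0,0,0]'; python3 st.py
```

```text
time: 32.62
position: [0.6297, -0.1365, 0.1509]
tool_rot: [0.656, 0.755, -0.0, -0.001]
ft_force: [1.2, -2.1, -1.0]
grip_width: 0.0863
grip_force: 1.0
t 32.62 rack mm [  54.  -161.2  150.9] tips z 128.9 yaw ty -0.0 zax [-0.002  0.002 -1.   ] F [ 0.9 -2.2 -1. ] w 86.3 gf 1.0 q6 -0.53
time: 33.0
position: [0.6309, -0.1422, 0.1404]
tool_rot: [0.656, 0.755, -0.0, -0.0]
ft_force: [1.0, -2.0, -0.6]
grip_width: 0.086
grip_force: 1.1
t 33.0 rack mm [  54.4 -167.   140.4] tips z 118.4 yaw ty -0.0 zax [-0.  0. -1.] F [ 0.7 -2.1 -0.6] w 86.0 gf 1.1 q6 -0.53
```

```bash
python3 - <<'E'
from h import *
t=robot.camera("scene")
cv2.imwrite("pics/a7.png",cv2.convertScaleAbs(cv2.resize(t[200:335,220:390],(756,600),interpolation=2),alpha=1.8))
E
```

```text
(no output)
```

View pics/a7.png

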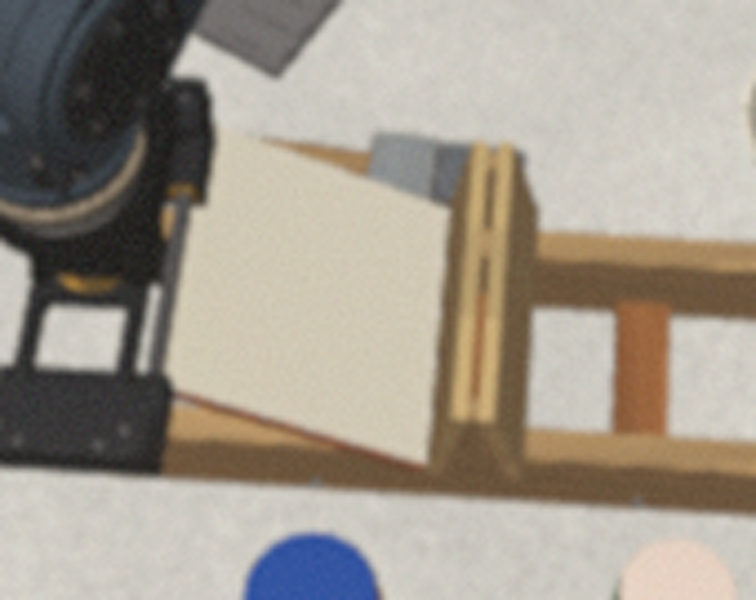

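```bash
python3 - <<'E'
from h import *
c,s=np.cos(.14025),np.sin(.14025);A=np.array([[c,s,0],[-s,c,0],[0,0,1]])
for u in((259.4,288.4),(316.7,304.6)):
    a,b=[A@(ray("scene",u,z)-[.5537,.0155,0]) for z in(0,.2)]
    for x in(.076,.079,.082):
        k=(x-a[0])/(b[0]-a[0]);print(u,((a+k*(b-a))*1e3).round(1))
E
```

```text
(259.4, 288.4) [  76.  -140.9  134. ]
(259.4, 288.4) [  79.  -139.5  140.7]
(259.4, 288.4) [  82.  -138.1  147.5]
(316.7, 304.6) [ 76.  -21.1  65.5]
(316.7, 304.6) [ 79.  -20.7  72.8]
(316.7, 304.6) [ 82.  -20.2  80. ]
```

```bash
python3 -m jog '[0.086,-0.0019,0,0.006,0,0.086,-0.0017,0,0.006,0,0.086,0,0,0,0]'; python3 st.py
python3 -m jog '[0.086,-0.0015,0,0.006,0,0.086,-0.0012,0,0.006,0,0.086,0,0,0,0]'; python3 st.py
```

```text
time: 33.42
position: [0.632, -0.1471, 0.1288]
tool_rot: [0.656, 0.755, -0.001, 0.001]
ft_force: [1.1, -5.4, 0.7]
grip_width: 0.0859
grip_force: 2.7
t 33.42 rack mm [  54.8 -172.   128.8] tips z 106.8 yaw ty 0.0 zax [ 0.001 -0.002 -1.   ] F [ 0.3 -5.5  0.7] w 85.9 gf 2.7 q6 -0.54
time: 33.8
position: [0.6328, -0.1511, 0.1171]
tool_rot: [0.655, 0.755, -0.001, 0.002]
ft_force: [0.3, -8.0, 1.2]
grip_width: 0.0858
grip_force: 4.1
t 33.8 rack mm [  55.  -176.   117.1] tips z 95.1 yaw ty 0.1 zax [ 0.001 -0.005 -1.   ] F [-0.9 -8.   1.2] w 85.8 gf 4.1 q6 -0.54
```

```bash
python3 -m jog '[0.086,-0.0011,0,0.005,0,0.086,-0.0011,0,0.005,0,0.086,0,0,0,0]'; python3 st.py
python3 -m jog '[0.086,-0.0008,0,0.005,0,0.086,-0.0007,0,0.005,0,0.086,0,0,0,0]'; python3 st.py
```

```text
time: 34.17
position: [0.6332, -0.1538, 0.1072]
tool_rot: [0.655, 0.756, -0.001, 0.003]
ft_force: [1.0, -8.6, 0.2]
grip_width: 0.0861
grip_force: 4.7
t 34.17 rack mm [  55.1 -178.8  107.2] tips z 85.2 yaw ty 0.1 zax [ 0.002 -0.006 -1.   ] F [-0.2 -8.6  0.2] w 86.1 gf 4.7 q6 -0.55
time: 34.55
position: [0.6336, -0.1558, 0.0972]
tool_rot: [0.655, 0.756, -0.002, 0.003]
ft_force: [-0.5, -10.3, -0.3]
grip_width: 0.086
grip_force: 5.3
t 34.55 rack mm [  55.2 -180.8   97.2] tips z 75.2 yaw ty 0.1 zax [ 0.002 -0.007 -1.   ] F [ -1.9 -10.1  -0.3] w 86.0 gf 5.3 q6 -0.55
```

```bash
python3 -m jog '[0.086,-0.0006,0,0.005,0,0.086,-0.0006,0,0.005,0,0.086,0,0,0,0]'; python3 st.py
python3 -m jog '[0.086,-0.0004,0,0.005,0,0.086,-0.0004,0,0.005,0,0.086,0,0,0,0]'; python3 st.py
```

```text
time: 34.92
position: [0.6339, -0.1576, 0.0873]
tool_rot: [0.655, 0.756, -0.002, 0.004]
ft_force: [-1.0, -12.5, -0.9]
grip_width: 0.0861
grip_force: 5.9
t 34.92 rack mm [  55.3 -182.6   87.3] tips z 65.3 yaw ty 0.2 zax [ 0.002 -0.008 -1.   ] F [ -2.8 -12.2  -0.9] w 86.1 gf 5.9 q6 -0.55
time: 35.3
position: [0.6342, -0.159, 0.0773]
tool_rot: [0.654, 0.756, -0.002, 0.004]
ft_force: [0.2, -14.7, -0.4]
grip_width: 0.086
grip_force: 6.7
t 35.3 rack mm [  55.3 -184.1   77.3] tips z 55.3 yaw ty 0.2 zax [ 0.002 -0.009 -1.   ] F [ -1.8 -14.6  -0.4] w 86.0 gf 6.7 q6 -0.55
```

```bash
python3 -m jog '[0.086,-0.0002,0,0.004,0,0.086,-0.0002,0,0.004,0,0.086,-0.0001,0,0.004,0,0.086,0,0,0,0]'; python3 st.py
python3 -m jog '[0.086,0,0,0.004,0,0.086,0,0,0.004,0,0.086,0,0,0.003,0,0.086,0,0,0,0]'; python3 st.py
python3 - <<'E'
from h import *
t=robot.camera("scene");d=robot.outline_of("scene","tile")
for k in d[:4]:print(k["extent"],k["conf"])
E
```

```text
time: 35.8
position: [0.6344, -0.1601, 0.0654]
tool_rot: [0.654, 0.756, -0.002, 0.005]
ft_force: [-0.5, -15.2, -1.1]
grip_width: 0.0861
grip_force: 7.4
t 35.8 rack mm [  55.4 -185.1   65.4] tips z 43.4 yaw ty 0.2 zax [ 0.003 -0.01  -1.   ] F [ -2.6 -15.   -1.1] w 86.1 gf 7.4 q6 -0.55
time: 36.3
position: [0.6359, -0.1602, 0.0567]
tool_rot: [0.654, 0.756, -0.001, 0.006]
ft_force: [-0.6, -14.0, 7.1]
grip_width: 0.0861
grip_force: 6.9
t 36.3 rack mm [  56.8 -185.5   56.7] tips z 34.7 yaw ty 0.2 zax [ 0.006 -0.011 -1.   ] F [ -2.6 -13.8   7.1] w 86.1 gf 6.9 q6 -0.55
[286.0, 275.5, 68.8, 58.7] 0.93
[463.2, 185.3, 71.8, 54.7] 0.87
[275.2, 194.3, 75.0, 50.2] 0.83
[485.6, 355.2, 77.5, 73.7] 0.56
```

```bash
python3 -m jog '[0.086,-0.002,0,0,0,0.086,-0.003,0,0,0,0.086,-0.003,0,0,0,0.086,-0.01,0,0,0,0.086,-0.02,0,0,0,0.086,-0.02,0,0,0,0.086,0,0,-0.02,0,0.086,0,0,-0.04,0,0.086,0,0,-0.05,0,0.086,-0.03,0,-0.05,0,0.086,-0.03,0,0,0,0.086,-0.03,0,0,0,0.086,0,0,0,0]'; python3 st.py
python3 - <<'E'
from h import *
c,s=np.cos(.14025),np.sin(.14025)
for n in("scene","top"):
  robot.camera(n)
  for k in robot.outline_of(n,"tile")[:5]:
    q=cv2.minAreaRect(np.argwhere(k["region"])[:,::-1].astype(np.float32));P=ray(n,q[0],.07)-[.5537,.0155,0]
    ap=cv2.approxPolyDP(cv2.findContours(k["region"].astype(np.uint8),0,1)[0][0],6,True)[:,0]
    r=[(c*w[0]+s*w[1],-s*w[0]+c*w[1]) for w in (ray(n,u,.072)-[.5537,.0155,0] for u in ap)]
    print(n,k["conf"],(c*P[0]+s*P[1]).round(3),(-s*P[0]+c*P[1]).round(3),np.round(r,3).tolist())
E
```

```text
time: 38.02
position: [0.6534, -0.303, 0.2155]
tool_rot: [0.657, 0.754, 0.0, 0.001]
ft_force: [0.5, -0.1, 0.6]
grip_width: 0.0861
grip_force: 0.0
t 38.02 rack mm [  54.2 -329.4  215.5] tips z 193.5 yaw ty -0.2 zax [ 0.002 -0.001 -1.   ] F [ 0.5 -0.1  0.6] w 86.1 gf 0.0 q6 -0.73
scene 0.93 0.163 0.337 [[0.088, 0.269], [0.225, 0.261], [0.232, 0.397], [0.094, 0.407]]
scene 0.86 -0.286 0.337 [[-0.369, 0.383], [-0.336, 0.253], [-0.201, 0.288], [-0.237, 0.417]]
scene 0.71 0.007 -0.102 [[-0.068, -0.173], [0.078, -0.173], [0.08, -0.029], [-0.066, -0.027]]
scene 0.56 -0.244 -0.157 [[-0.338, -0.186], [-0.214, -0.245], [-0.153, -0.125], [-0.275, -0.065]]
scene 0.52 -0.005 0.002 [[-0.059, -0.178], [-0.05, -0.196], [-0.013, -0.178]]
top 0.79 0.006 -0.1 [[0.078, -0.027], [0.023, -0.03], [-0.069, -0.142], [-0.053, -0.172], [0.08, -0.171]]
top 0.79 -0.331 0.342 [[-0.243, 0.292], [-0.282, 0.426], [-0.417, 0.391], [-0.396, 0.305], [-0.347, 0.267]]
top 0.79 0.13 0.34 [[0.196, 0.269], [0.202, 0.407], [0.066, 0.41], [0.058, 0.273]]
top 0.77 -0.29 -0.164 [[-0.261, -0.259], [-0.321, -0.183], [-0.258, -0.103], [-0.317, -0.068], [-0.382, -0.195]]
```

Tile lies at x≈6, y≈−101 mm, square and full size (flat) in the −y bay, with the arm clear.

```bash
python3 -c "
from rig import robot
print(robot.hand_in())"
```

```text
the job is handed in; nothing more can be done
None
```

I turned the big tile over and handed the job in at about 38 s. The last camera check shows it lying flat in the -y bay, square to the rack, centred near x = 6 mm, y = -101 mm. The rig gave no verdict, and I did not re-measure the bystanders.

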